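Open the oil tank's gate valve and ease it off its stop

TASK

The stall's empty oil tank is to be left open to air overnight: turn its red handwheel by the crank handle anticlockwise (seen from above) until you feel the full-open stop, then turn it back a quarter turn so that the valve cannot seize, and let go. Leave the cup, bottles, jars and tin standing where they are.

Things in the scene. Friction and masses are not known exactly. Their poses are not given: they have to be found in the camera images.
- wheel_hub (a point): Centre of the red handwheel, on its upright turning axis, 150 mm above the table; fixed to the tank. The wheel is horizontal: a 12 mm thick round rim, circle radius 60 mm, three 9 mm spokes, hub 24 mm across; no part of the hub stands more than 16 mm above this point.
- tank: Steel oil tank with brass valve, fixed to the table; origin on the table straight under the wheel axis, x from the valve to the tank. The tank is 160 mm deep, 250 wide, 140 high (filler cap 146), its near face 90 mm from the wheel axis. Valve, pipe and spout (on the side away from the tank) all lie below the wheel.
- handle_mid (a point): Black upright crank handle on the rim, 60 mm from the wheel axis: a round sleeve 24 mm across, 55 mm long, spinning freely on its pin. This point is on the sleeve axis, 41 mm above the wheel mid-plane, 30 mm above the sleeve foot and 25 mm below its top. Can be pinched from above at any yaw and carried round in a circle with the gripper yaw kept.
- wheel (a joint): Handwheel angle, rad; 0 is shut, grows as it opens, anticlockwise seen from above. Turning takes 2 to 3 N at the handle. Starts 1 to 2 turns short of a hard stop at fully open. The reading at the stop is not given: feel it, the wheel goes no further and the force at the handle rises sharply (12 N is plenty). It stays where it is left.
- cup: Low steel cup, 72 mm across, 42 mm high, under the spout. Bystander; origin at the centre of its underside.
- oil_bottle: Amber oil bottle, 54 mm across, 210 mm high. Bystander; origin at the centre of its underside.
- white_bottle: White oil bottle, 52 mm across, 220 mm high. Bystander; origin at the centre of its underside.
- gold_jar: Brown jar with dark lid, 66 mm across, 62 mm high. Bystander; origin at the centre of its underside.
- green_jar: Green jar with a bronze lid, 60 mm across, 58 mm high. Bystander; origin at the centre of its underside.
- tank_jar: Small dark red jar standing on top of the tank, 54 mm across, 50 mm high. Bystander; origin at the centre of its underside.
- blue_tin: Pale blue tin, 64 mm across, 85 mm high. Bystander; origin at the centre of its underside.

How it is judged:
By the outcome, as a careful person would: the job done as asked, in the order asked, and still so for the second after the job is handed in, with the robot touching nothing.
It also fails if it takes over 64 s, if anything falls off the work surface, if the arm or the gripper's body presses on something with over 40 N, if the wrist force passes 120 N, or if a joint passes its speed limit or range.

ROBOT

A 6-joint arm with a two-finger parallel gripper is mounted at the origin on the work surface. World frame = base frame: x ahead of the robot, y to its left, z up, the work surface at z = 0. Lengths are in m, angles in degrees, forces in N, time in s.
With the tool pointing down it reaches from about 0.275 to 0.775 m from the base axis. Payload 14.6 kg.
Tool frame: the origin (TCP) lies on the centre line of the jaws, within the pads' length; the fingertips stand 19 mm ahead of it and the grasp point (between the pads) is the TCP; z points along the fingers, y is the direction in which the jaws open and shut (so a half turn about z gives the same grasp; the last joint's range is limited). The gripper opens to 85 mm and grips with 20 to 120 N. Pads are 22 mm wide; open, the fingers measure 114 mm over their backs; the gripper's body (76 mm by 85 mm) begins 54 mm behind the grasp point. The pads swing forward as they close: fully open they stand 13 mm farther back than shut.
Start: joints at [57.45, 15.075, -2.767, 72.158, 0, 81.102], TCP at [0.211, 0.481, 0.224] pointing down, gripper open.
Joint ranges: [-151.79, 151.79], [-50.71, 97.33], [-67.44, 78.34], [-121.81, 120.89], [-77.56, 73.72], [-180, 180]. Speed limits (degrees/s): [108.29, 108.29, 147.25, 159.86, 180, 180].

INTERFACE

Orientations are given as [roll, pitch, yaw] about the fixed x, y, z axes, in that order (R = Rz(yaw) Ry(pitch) Rx(roll)).
In Python, from bench import arm, cams gives the robot as it stands.
- The arm moves only by the tool send_rows, never from a script. Its argument "series" is a list of rows, each an object of numbers: "x", "y", "z": the shift along the tool's x, y, z in m; "roll": the turn about the tool's z in rad. A call has 1 to 12 rows; each row shifts and turns the pose as measured when the row begins, along the tool's axes as they then stand; what a row does not reach is not made up. A row lasts 1/10 s, in which the tool goes at most 50 mm and 8.59 degrees, less where a joint would pass 70% of its speed; a pose out of reach is approached as far as the arm can. A call with a gripper value outside its range is refused whole. "jaw" is the closure, from 0 (fully open) to 1 (shut), set as the call begins (left out, the last holds). The fingers move at their own pace and stop on an object; "grip_force" is the grip in N (left out, the last holds). Time passes only in rows, so rows that do not move let the fingers close. It gives the time, the measured TCP pose, the force and the opening at its end, in the units of the state.
- arm.get_state(): the state, without advancing time (a new reading comes with each control period).
- cams.grab_frame(name): name is "side" or "top"; returns a dict with "color" (420x560x3 uint8, blue, green, red), "vertical_fov" (degrees; the focal length in pixels is half the picture's height over the tangent of half this angle, whatever the lens; pixels are square), "cx", "cy" (the principal point, pixels), "origin" and "orientation" of the camera in the world. Camera axes: x right, y down, z forward; pixel columns grow to the right and rows downward; lengths in m; the calibration is good to about 2 mm. A picture is of the moment at which its call begins. There is no depth.
- arm.hand_in(): hands the job in, once; it reports no verdict.
Trained networks look in the newest picture that a camera, given by its name, has taken for a name from the list of things; names that differ only in an ending like _2 or _b are one class to them, and where a whole thing is asked for, a point or a joint stands for the part that bears it (a point fixed in the world has none). Each returns a list of dicts, best first, with "confidence" (0 to 1); they miss things now and then, are a little off and sometimes report something else, mostly with a low value. They report only what shows in the picture. A call takes as long as a camera call.
- cams.recognise(camera, thing): "position" ([x, y, z] in m, in the coordinates of the camera as it stood for that picture, good to about 4 mm: the middle of the surface that is visible of it).
- cams.mark_of(camera, thing): "position" ([x, y, z] in m, in the coordinates of the camera as it stood for that picture, good to about 4 mm: a listed point, or the origin of a listed thing).
The state is a dict: "time": time; "joints": joint angles; "qvel": joint speeds; "effort": joint torques, N m; "tcp_pos": TCP position; "orientation": TCP orientation; "contact_force": force on the tool from outside, world axes, zero at the start; "torque": the same for the moment, N m; "gripper_width": finger opening in m.
Only numpy, scipy, OpenCV 4.12 (cv2) and the standard library are available. Lean on these libraries where they do the work, as an engineer would, in place of code of your own. Each camera call takes 0.05 s, during which the arm holds its last target.

## Working session

There is one attempt and no reset: what is moved stays moved. The work goes in short steps, Python scripts to look and compute and a tool call to move; the robot and the scene stay as the last step left them, time stands still between calls to the robot, and variables do not carry over. Pictures are saved under pics/ and viewed, and the job is handed in when it is done.

Besides the shell and the picture viewer there is one more tool, called as name(argument=value, ...), one argument or row to a line, values as JSON. send_rows: Moves the arm, as the interface text tells. Its arguments: {"type":"object","properties":{"series":{"type":"array","items":{"type":"object","properties":{"x":{"type":"number"},"y":{"type":"number"},"z":{"type":"number"},"roll":{"type":"number"}}}},"jaw":{"type":"number"},"grip_force":{"type":"number"}},"required":["series"]}

```bash
mkdir -p pics; ls; cat > h.py <<'E'
import numpy as np,cv2
from bench import arm,cams
from scipy.spatial.transform import Rotation as R
def rot(o):
    o=np.array(o,float)
    if o.shape==(3,3): return o
    if o.size==4: print('quat?')
    return R.from_euler('xyz',o,degrees=True).as_matrix()
def toW(f,p): return rot(f['orientation'])@np.array(p)+np.array(f['origin'])
E
python3 - <<'E'
from h import *
print(arm.get_state())
for c in ['side','top']:
    f=cams.grab_frame(c); cv2.imwrite(f'pics/{c}0.png',f['color'])
    print(c,{k:v for k,v in f.items() if k!='color'})
    for t in ['wheel_hub','handle_mid','tank','tank_jar','oil_bottle','white_bottle','cup','gold_jar','green_jar','blue_tin']:
        for d in cams.mark_of(c,t)[:2]: print(t,round(d['confidence'],2),toW(f,d['position']).round(3))
print(arm.get_state()['time'])
E
```

```text
pics
{'time': 0.0, 'joints': array([ 5.74509814e+01,  1.50991078e+01, -2.80531735e+00,  7.21584772e+01,
       -4.78516167e-04,  8.11020815e+01]), 'qvel': array([-0.02704372,  0.06449699, -0.07106549,  0.06411407,  0.01712547,
        0.08623641]), 'effort': array([-7.84403765e-04, -6.37629318e+01,  3.84573162e+01,  1.37177319e-02,
       -8.97538871e-05,  2.90043863e-05]), 'tcp_pos': array([0.21045704, 0.48064747, 0.22371267]), 'orientation': array([-1.79937781e+02, -9.25663311e-03,  1.56348895e+02]), 'contact_force': array([-0.60164171, -0.1520617 ,  0.25360451]), 'torque': array([ 0.04977269,  0.01501971, -0.03058527]), 'gripper_width': 0.0854876423073242}
side {'vertical_fov': 50.07281579430494, 'cx': 281.01449513717995, 'cy': 210.47834417798097, 'origin': array([-0.1693818 , -0.68171998,  0.72311621]), 'orientation': array([-119.05392394,   -0.40881578,  -44.86399931])}
wheel_hub 0.83 [ 0.537 -0.164  0.152]
wheel_hub 0.54 [ 0.679  0.041 -0.001]
handle_mid 0.58 [ 0.545 -0.224  0.189]
tank 0.75 [ 0.54  -0.163 -0.002]
tank_jar 0.68 [ 0.72  -0.078  0.143]
oil_bottle 0.81 [ 0.675 -0.35  -0.004]
white_bottle 0.71 [ 0.679  0.043 -0.   ]
white_bottle 0.7 [ 0.415 -0.033 -0.001]
cup 0.75 [ 0.434 -0.172 -0.002]
gold_jar 0.63 [ 0.445 -0.318 -0.002]
green_jar 0.83 [ 0.413 -0.035 -0.003]
blue_tin 0.78 [ 0.56  -0.394  0.001]
top {'vertical_fov': 47.971384281966, 'cx': 278.87303543438117, 'cy': 196.47477794622077, 'origin': array([0.41231897, 0.06353351, 1.16236785]), 'orientation': array([-170.65086233,   -1.44915885,  -90.23854983])}
wheel_hub 0.6 [ 0.539 -0.163  0.153]
handle_mid 0.59 [ 0.542 -0.229  0.191]
tank 0.69 [ 0.538 -0.167 -0.001]
tank_jar 0.63 [ 0.718 -0.077  0.141]
oil_bottle 0.56 [ 0.672 -0.354 -0.   ]
white_bottle 0.94 [ 0.678  0.045 -0.002]
cup 0.78 [ 0.436 -0.173  0.001]
gold_jar 0.87 [ 0.442 -0.318  0.   ]
green_jar 0.69 [ 0.415 -0.034  0.003]
blue_tin 0.76 [ 0.555 -0.394  0.003]
1.1
```

View pics/side0.png

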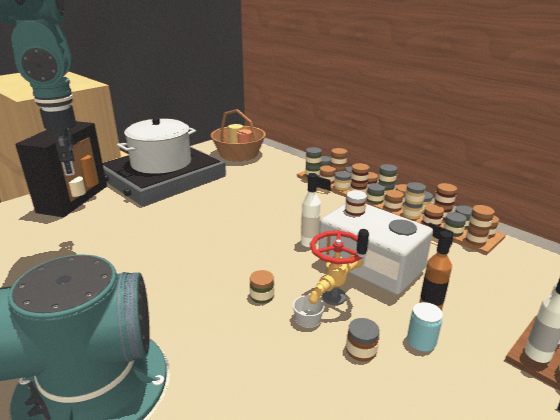

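View pics/top0.png

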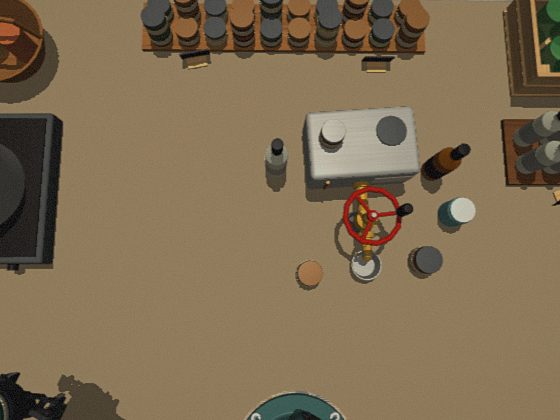

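Side view: wheel at about (337,246), with the black handle at (362,240). Top view: hub at (373,216), handle at (404,210). Next I refine the wheel centre with a fit of the red rim.

```bash
cat >> h.py <<'E'
def proj(f,P):
    P=np.atleast_2d(P); q=(P-np.array(f['origin']))@rot(f['orientation'])
    h=f['color'].shape[0]; F=h/2/np.tan(np.radians(f['vertical_fov'])/2)
    return np.c_[f['cx']+F*q[:,0]/q[:,2], f['cy']+F*q[:,1]/q[:,2]]
def redmask(f):
    b,g,r=[f['color'][...,i].astype(int) for i in range(3)]
    return ((r>90)&(r>2.2*g)&(r>2.2*b)).astype(np.uint8)
E
python3 - <<'E'
from h import *
from scipy.optimize import minimize
t=np.linspace(0,2*np.pi,240,endpoint=False)
ds=[]
for c in ['side','top']:
    f=cams.grab_frame(c); m=redmask(f)
    p=proj(f,[[.538,-.164,.15]])[0].astype(int)
    z=np.zeros_like(m); z[p[1]-45:p[1]+45,p[0]-45:p[0]+45]=1; m=m*z
    ds.append((f,cv2.GaussianBlur(m.astype(np.float32),(0,0),2)))
def cost(v,sel):
    s=0
    for f,b in sel:
        P=np.c_[v[0]+.06*np.cos(t),v[1]+.06*np.sin(t),0*t+.15]
        q=proj(f,P).astype(np.float32)
        s-=cv2.remap(b,q[None,:,0],q[None,:,1],cv2.INTER_LINEAR).mean()
    return s
for sel in (ds[:1],ds[1:],ds):
    r=minimize(cost,[.538,-.164],args=(sel,),method='Nelder-Mead',options=dict(initial_simplex=[[.538,-.164],[.543,-.164],[.538,-.159]]));print(r.x.round(4),r.fun)
# handle dark mask: fit cylinder axis on circle angle
v=r.x
for f,b in ds:
    g=f['color'].max(2)<60
    D=cv2.GaussianBlur(g.astype(np.float32),(0,0),1.5)
    best=[]
    for a in np.arange(-120,-50,1.):
        h=np.array([v[0]+.06*np.cos(np.radians(a)),v[1]+.06*np.sin(np.radians(a))])
        P=np.array([[h[0]+rr*np.cos(u),h[1]+rr*np.sin(u),zz] for rr in(0,.008) for u in t[::30] for zz in np.linspace(.165,.212,8)])
        q=proj(f,P).astype(np.float32)
        best.append((cv2.remap(D,q[None,:,0],q[None,:,1],cv2.INTER_LINEAR).mean(),a))
    print(sorted(best)[-5:])
s=arm.get_state();print(s['time'],s['tcp_pos'])
E
```

```text
[ 0.537  -0.1638] -0.5737210512161255
[ 0.5378 -0.1655] -0.6749931573867798
[ 0.5376 -0.165 ] -1.2436778545379639
[(np.float32(0.90734416), np.float64(-85.0)), (np.float32(0.91263545), np.float64(-86.0)), (np.float32(0.91307807), np.float64(-89.0)), (np.float32(0.9155661), np.float64(-87.0)), (np.float32(0.91610837), np.float64(-88.0))]
[(np.float32(0.92634815), np.float64(-81.0)), (np.float32(0.93412197), np.float64(-85.0)), (np.float32(0.9400655), np.float64(-82.0)), (np.float32(0.94392776), np.float64(-84.0)), (np.float32(0.9460834), np.float64(-83.0))]
1.2 [0.21060922 0.48087826 0.22417449]
```

send_rows(
  series=[
    {"z": -0.035, "roll": -0.138},
    {"z": -0.035, "roll": -0.138},
    {"z": -0.035, "roll": -0.138},
    {"z": 0},
  ],
  jaw=0,
  grip_force=60,
)

```text
invalid input
```

send_rows(
  series=[
    {"z": -0.035, "roll": -0.138},
    {"z": -0.035, "roll": -0.138},
    {"z": -0.035, "roll": -0.138},
    {"z": -0.001},
  ],
)

```text
invalid input
```

```bash
python3 -c "
from h import *
s=arm.get_state();print(s['time'],s['tcp_pos'],s['orientation'])"
```

```text
1.2 [0.21060922 0.48087826 0.22417449] [-1.79997742e+02  4.81031721e-04  1.56347431e+02]
```

Perhaps every key is needed in each row.

send_rows(
  series=[
    {"x": 0.0, "y": 0.0, "z": -0.035, "roll": -0.138},
    {"x": 0.0, "y": 0.0, "z": -0.035, "roll": -0.138},
    {"x": 0.0, "y": 0.0, "z": -0.035, "roll": -0.138},
  ],
  jaw=0.0,
  grip_force=60,
)

```text
time: 1.5
tcp_pos: [0.2094, 0.479, 0.3282]
orientation: [-179.6, -0.3, -179.3]
contact_force: [0.4, 0.9, 0.9]
gripper_width: 0.0854
```

send_rows(
  series=[
    {"x": -0.018, "y": -0.038, "z": 0, "roll": 0},
    {"x": -0.018, "y": -0.038, "z": 0, "roll": 0},
    {"x": -0.018, "y": -0.038, "z": 0, "roll": 0},
    {"x": -0.018, "y": -0.038, "z": 0, "roll": 0},
    {"x": -0.018, "y": -0.038, "z": 0, "roll": 0},
    {"x": -0.018, "y": -0.038, "z": 0, "roll": 0},
    {"x": -0.018, "y": -0.038, "z": 0, "roll": 0},
    {"x": -0.018, "y": -0.038, "z": 0, "roll": 0},
    {"x": -0.018, "y": -0.038, "z": 0, "roll": 0},
    {"x": -0.018, "y": -0.038, "z": 0, "roll": 0},
    {"x": -0.018, "y": -0.038, "z": 0, "roll": 0},
    {"x": -0.018, "y": -0.038, "z": 0, "roll": 0},
  ],
)

```text
time: 2.7
tcp_pos: [0.4413, 0.016, 0.3347]
orientation: [179.9, 0.3, -178.4]
contact_force: [0.4, 1.5, -0.1]
gripper_width: 0.0855
```

send_rows(
  series=[
    {"x": -0.015, "y": -0.036, "z": 0, "roll": 0.028},
    {"x": -0.015, "y": -0.036, "z": 0, "roll": 0},
    {"x": -0.015, "y": -0.036, "z": 0, "roll": 0},
    {"x": -0.015, "y": -0.036, "z": 0, "roll": 0},
    {"x": -0.015, "y": -0.036, "z": 0, "roll": 0},
    {"x": -0.015, "y": -0.036, "z": 0, "roll": 0},
    {"x": -0.008, "y": -0.018, "z": 0, "roll": 0},
    {"x": 0, "y": 0, "z": 0, "roll": 0},
  ],
)

```text
time: 3.5
tcp_pos: [0.5433, -0.234, 0.3332]
orientation: [179.9, 0.3, 179.5]
contact_force: [0.5, -0.7, -0.5]
gripper_width: 0.0856
```

send_rows(
  series=[
    {"x": 0.001, "y": 0.009, "z": 0.02, "roll": -0.008},
    {"x": 0, "y": 0, "z": 0.03, "roll": 0},
    {"x": 0, "y": 0, "z": 0.03, "roll": 0},
    {"x": 0, "y": 0, "z": 0.01, "roll": 0},
    {"x": 0, "y": 0, "z": 0, "roll": 0},
  ],
)

```text
time: 4.0
tcp_pos: [0.5422, -0.2223, 0.2414]
orientation: [179.9, 0.4, -180.0]
contact_force: [0.6, 0.3, 1.0]
gripper_width: 0.0851
```

```bash
python3 -c "
from h import *
for c in ['side','top']:
    f=cams.grab_frame(c); s=arm.get_state()
    im=f['color'].copy()
    for P in ([.542,-.2247,.191],s['tcp_pos']):
        p=proj(f,[P])[0]; print(c,p)
        cv2.circle(im,tuple(int(v) for v in p),1,(255,255,0),-1)
    cv2.imwrite('pics/%s1.png'%c,cv2.resize(im[120:360,230:530],None,fx=2.5,fy=2.5))
print(s['tcp_pos'],s['time'])"
```

```text
side [362.61247598 240.39333726]
side [364.19538537 219.67060591]
top [404.70708828 210.72563179]
top [411.35451552 206.81541086]
[ 0.54287578 -0.22294232  0.2429033 ] 4.1
```

View pics/side1.png

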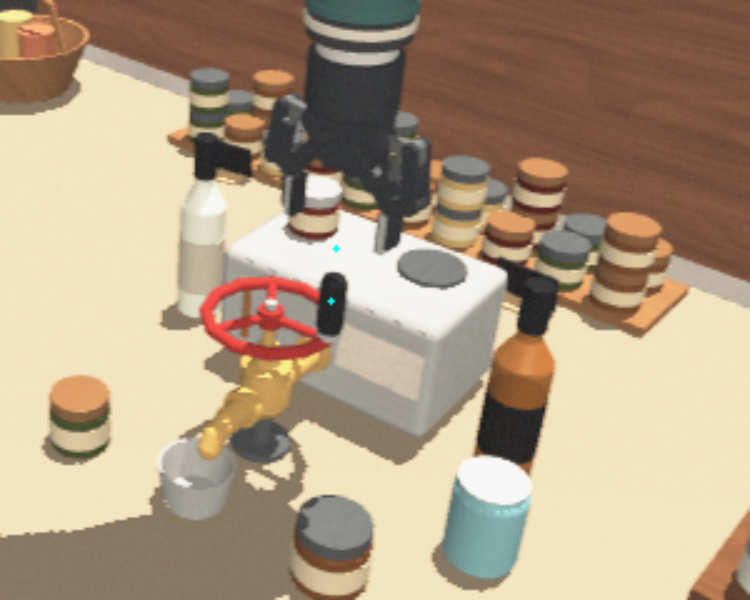

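View pics/top1.png

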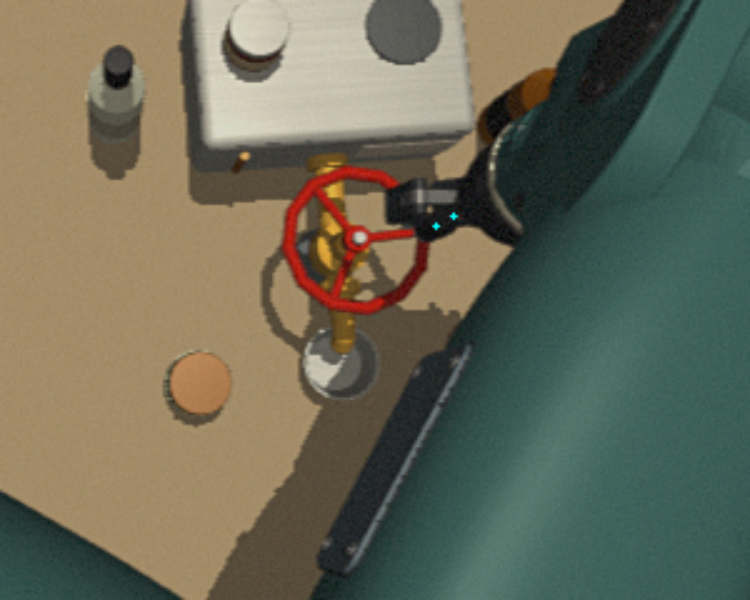

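Side view: the open fingers straddle the spot above the handle, whose predicted mid-point lies on the black sleeve at crop (331,302). Now I go down and close.

send_rows(
  series=[
    {"x": 0.001, "y": -0.002, "z": 0.024, "roll": 0},
    {"x": 0, "y": 0, "z": 0.022, "roll": 0},
    {"x": 0, "y": 0, "z": 0, "roll": 0},
  ],
)

```text
time: 4.4
tcp_pos: [0.5445, -0.2259, 0.2008]
orientation: [-179.8, 0.9, -180.0]
contact_force: [0.0, -0.5, 0.5]
gripper_width: 0.0853
```

send_rows(
  series=[
    {"x": 0, "y": 0, "z": 0, "roll": 0},
    {"x": 0, "y": 0, "z": 0, "roll": 0},
    {"x": 0, "y": 0, "z": 0, "roll": 0},
    {"x": 0, "y": 0, "z": 0, "roll": 0},
    {"x": 0, "y": 0, "z": 0, "roll": 0},
    {"x": 0, "y": 0, "z": 0, "roll": 0},
  ],
  jaw=1,
  grip_force=50,
)

```text
time: 5.0
tcp_pos: [0.5461, -0.223, 0.2068]
orientation: [179.9, 1.2, -179.8]
contact_force: [-0.8, 0.1, -2.8]
gripper_width: 0.0153
```

```bash
cat > look.py <<'E'
from h import *
import sys
for c in ['side','top']:
    f=cams.grab_frame(c); s=arm.get_state()
    im=f['color'].copy()
    cv2.imwrite('pics/%s%s.png'%(c,sys.argv[1]),cv2.resize(im[150:310,270:470],None,fx=4,fy=3.75) if 0 else cv2.resize(im[170:300,280:460],None,fx=4,fy=4))
    for t in ['handle_mid','wheel_hub']:
        for d in cams.mark_of(c,t)[:1]: print(c,t,round(d['confidence'],2),toW(f,d['position']).round(3))
print(s['tcp_pos'],s['time'],s['gripper_width'],s['contact_force'],s['orientation'])
E
python3 look.py 2
```

```text
side wheel_hub 0.69 [ 0.539 -0.163  0.15 ]
top handle_mid 0.97 [ 0.543 -0.225  0.191]
top wheel_hub 0.73 [ 0.536 -0.164  0.147]
[ 0.5461136 -0.2234561  0.2066596] 5.2 0.015113833113875371 [-1.39315836  8.31849102  2.66709216] [ 179.96792925    1.24598081 -179.85913431]
```

View pics/side2.png

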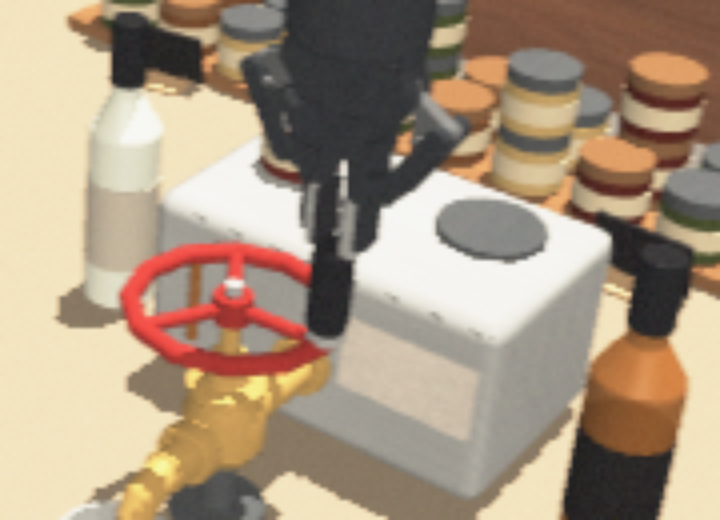

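View pics/top2.png

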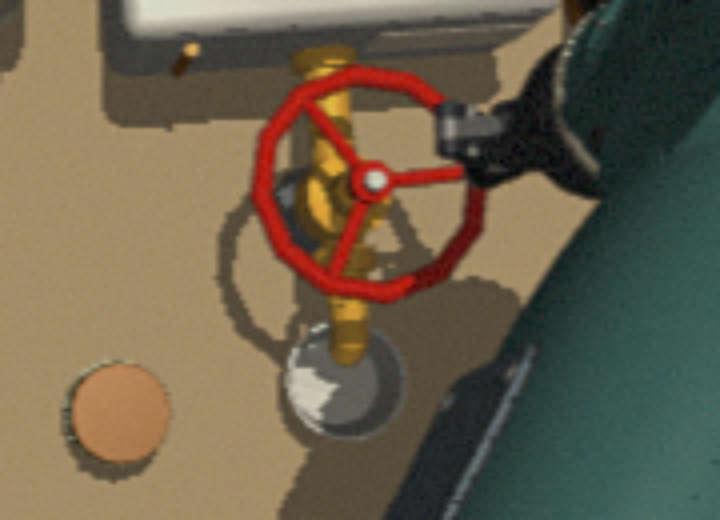

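```bash
python3 -c "
from h import *
f=cams.grab_frame('side');s=arm.get_state();T=np.array(s['tcp_pos'])
z=R.from_euler('xyz',s['orientation'],degrees=True).as_matrix()
im=cv2.resize(f['color'][170:300,300:430],None,fx=6,fy=6,interpolation=cv2.INTER_CUBIC)[:600]
im=np.clip(im.astype(float)*2,0,255).astype(np.uint8)
for P,c in ((T,(0,255,0)),(T+z[:,2]*.019,(0,255,255)),([.542,-.2247,.161],(255,0,255)),([.542,-.2247,.216],(255,0,255)),([.542,-.2247,.191],(255,0,255))):
    p=(proj(f,[P])[0]-[300,170])*6; print(p)
    cv2.circle(im,tuple(int(v) for v in p),4,c,-1)
cv2.imwrite('pics/ov2.png',im)"
```

```text
[383.76436067 380.32037769]
[379.38210377 424.02939744]
[367.92957045 490.79902189]
[382.30721449 363.75508454]
[375.67485588 422.36002355]
```

View pics/ov2.png

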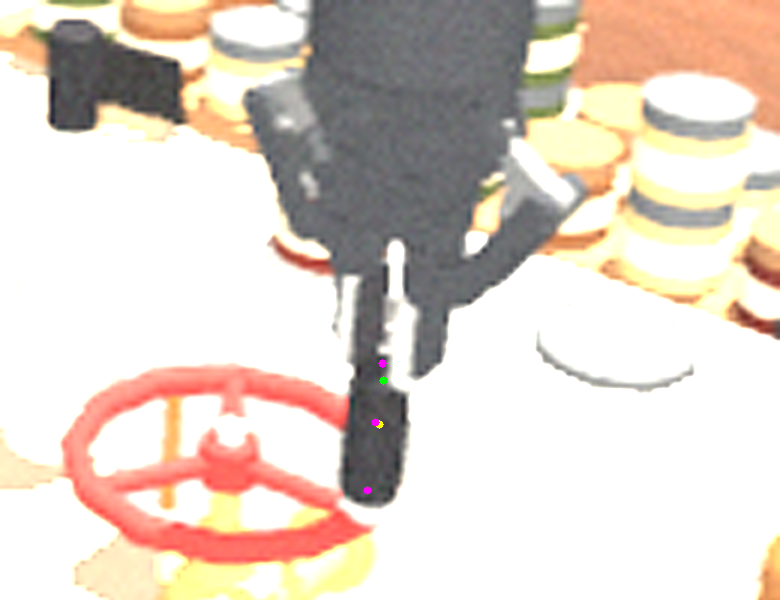

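send_rows(
  series=[
    {"x": 0, "y": 0, "z": 0, "roll": 0},
    {"x": 0, "y": 0, "z": 0, "roll": 0},
    {"x": 0, "y": 0, "z": 0, "roll": 0},
    {"x": 0, "y": 0, "z": 0, "roll": 0},
    {"x": 0.003, "y": -0.002, "z": 0.006, "roll": 0},
  ],
  jaw=0,
)

```text
time: 5.85
tcp_pos: [0.544, -0.2265, 0.2016]
orientation: [-179.9, 1.3, -179.9]
contact_force: [-1.0, -0.1, -0.0]
gripper_width: 0.0846
```

```bash
cat > ov.py <<'E'
from h import *
import sys
f=cams.grab_frame('side');s=arm.get_state();T=np.array(s['tcp_pos'])
z=R.from_euler('xyz',s['orientation'],degrees=True).as_matrix()
im=cv2.resize(f['color'][170:300,300:430],None,fx=6,fy=6,interpolation=cv2.INTER_CUBIC)[:600]
im=np.clip(im.astype(float)*2,0,255).astype(np.uint8)
w=s['gripper_width']/2; e=(.013*w/.0425)
for P,c in ((T,(0,255,0)),(T+z@[0,w,.019-e],(0,255,255)),(T+z@[0,-w,.019-e],(0,255,255)),([.542,-.2247,.161],(255,0,255)),([.542,-.2247,.216],(255,0,255)),([.542,-.2247,.191],(255,0,255))):
    p=(proj(f,[P])[0]-[300,170])*6
    cv2.circle(im,tuple(int(v) for v in p),4,c,-1)
cv2.imwrite('pics/ov%s.png'%sys.argv[1],im)
print(s['tcp_pos'],s['time'],s['gripper_width'],s['contact_force'],s['orientation'])
E
python3 ov.py 3
```

```text
[ 0.54302367 -0.22656245  0.20014491] 5.9 0.08546128685395313 [ 0.37280258  0.35163517 -1.2270855 ] [-179.93608725    1.24706955 -179.87997476]
```

View pics/ov3.png

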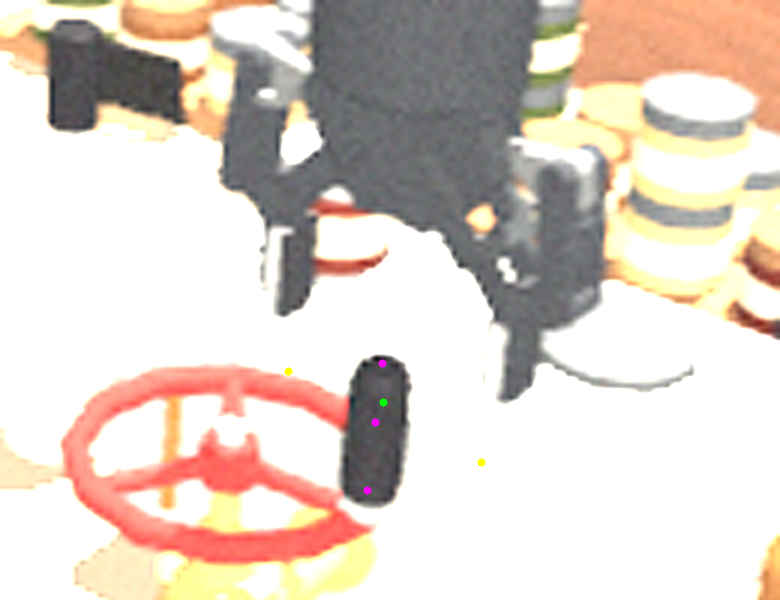

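```bash
cat > ovt.py <<'E'
from h import *
import sys
f=cams.grab_frame('top');s=arm.get_state();T=np.array(s['tcp_pos'])
z=R.from_euler('xyz',s['orientation'],degrees=True).as_matrix()
im=cv2.resize(f['color'][160:260,340:470],None,fx=6,fy=6,interpolation=cv2.INTER_CUBIC)[:600]
im=np.clip(im.astype(float)*2,0,255).astype(np.uint8)
w=s['gripper_width']/2
for P,c in ((T,(0,255,0)),(T+z@[0,w,.006],(0,255,255)),(T+z@[0.011,w,.006],(0,255,255)),(T+z@[-.011,w,.006],(0,255,255)),(T+z@[0,-w,.006],(0,255,255)),([.542,-.2247,.216],(255,0,255))):
    p=(proj(f,[P])[0]-[340,160])*6
    cv2.circle(im,tuple(int(v) for v in p),3,c,-1)
cv2.imwrite('pics/ovt%s.png'%sys.argv[1],im)
E
python3 ovt.py 3
```

```text
(no output)
```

View pics/ovt3.png

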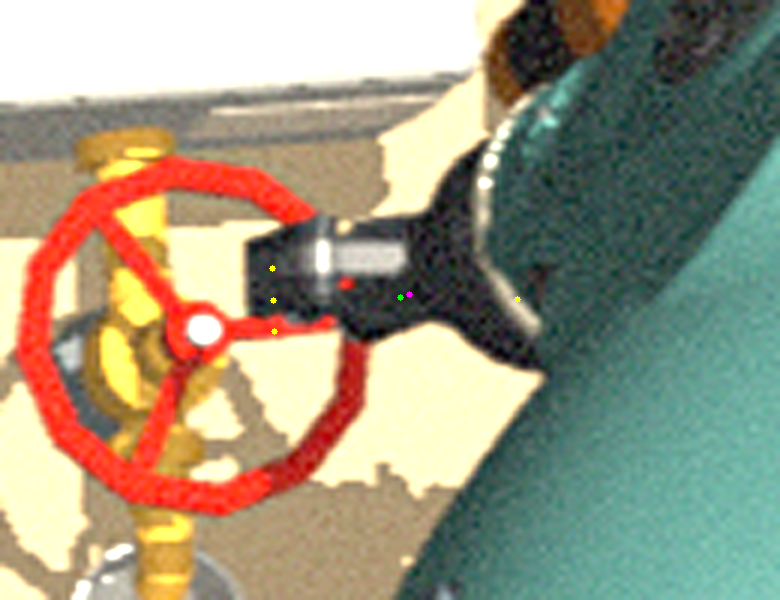

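The overlay shows the real tips higher than the state predicts. They sit at crop (290,312) and (510,400), against predictions of (289,371) and (481,463). That explains why the pinch only caught the domed top. I'll go lower and look again.

send_rows(
  series=[
    {"x": 0.003, "y": 0.002, "z": 0.01, "roll": 0},
    {"x": 0.002, "y": 0, "z": 0.008, "roll": 0},
  ],
)

```text
time: 6.15
tcp_pos: [0.5384, -0.2248, 0.1822]
orientation: [-179.9, 1.3, -179.9]
contact_force: [-0.2, 0.9, -0.7]
gripper_width: 0.0854
```

```bash
python3 ov.py 4; python3 ovt.py 4
```

```text
[ 0.53793939 -0.22472032  0.18105306] 6.2 0.08576737292629165 [-0.18186226 -0.07712221 -1.49080804] [-179.95741997    1.2105387  -179.92466798]
```

View pics/ov4.png

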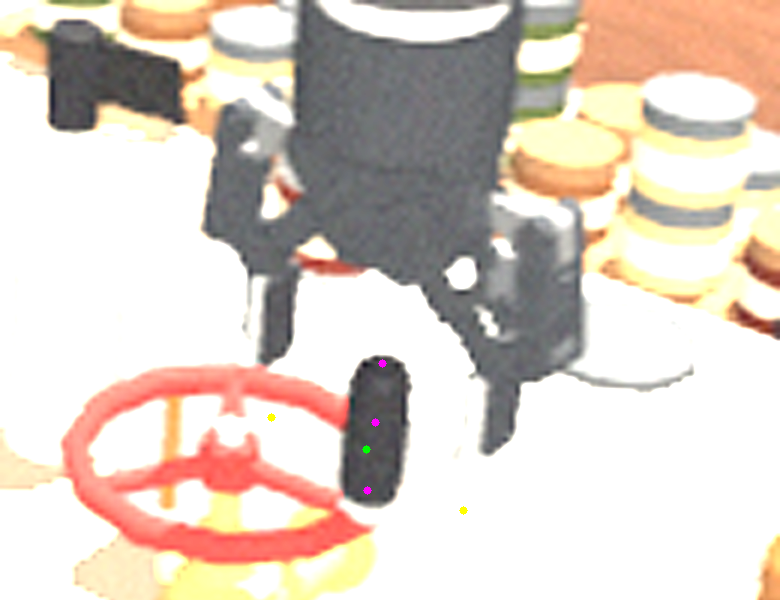

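send_rows(
  series=[
    {"x": 0, "y": 0, "z": 0, "roll": 0},
    {"x": 0, "y": 0, "z": 0, "roll": 0},
    {"x": 0, "y": 0, "z": 0, "roll": 0},
    {"x": 0, "y": 0, "z": 0, "roll": 0},
    {"x": 0, "y": 0, "z": 0, "roll": 0},
  ],
  jaw=1,
)

```text
time: 6.75
tcp_pos: [0.5386, -0.2235, 0.1833]
orientation: [179.9, 1.3, -179.9]
contact_force: [-1.6, 12.2, 4.0]
gripper_width: 0.0219
```

```bash
python3 ov.py 5
```

```text
[ 0.5385516  -0.22351151  0.1831832 ] 6.8 0.02231090502350523 [-0.72240269 12.78605511  8.13653874] [ 179.90849955    1.30841487 -179.87617496]
```

View pics/ov5.png

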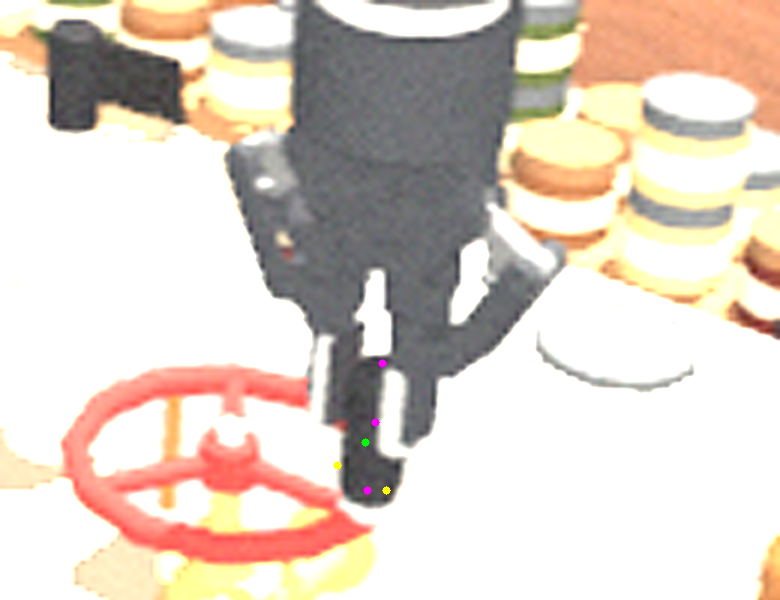

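Width is now about 23 mm and the pads lie along the upper sleeve. Next is a small test turn.

```bash
cat > plan.py <<'E'
import sys,numpy as np
# plan.py a0 step n [radial fix mm]
a0,st,n=map(float,sys.argv[1:4])
for i in range(int(n)):
    a=np.radians(a0+st*i);b=np.radians(a0+st*(i+1))
    d=.06*np.array([np.cos(b)-np.cos(a),np.sin(b)-np.sin(a)])
    print('{"x": %.4f, "y": %.4f, "z": 0, "roll": 0}'%(-d[0],d[1]),end=', ')
print()
E
python3 plan.py -85.5 8 5
```

```text
{"x": -0.0083, "y": 0.0012, "z": 0, "roll": 0}, {"x": -0.0080, "y": 0.0024, "z": 0, "roll": 0}, {"x": -0.0076, "y": 0.0035, "z": 0, "roll": 0}, {"x": -0.0071, "y": 0.0045, "z": 0, "roll": 0}, {"x": -0.0064, "y": 0.0054, "z": 0, "roll": 0},
```

send_rows(
  series=[
    {"x": -0.0083, "y": 0.0012, "z": 0, "roll": 0},
    {"x": -0.008, "y": 0.0024, "z": 0, "roll": 0},
    {"x": -0.0076, "y": 0.0035, "z": 0, "roll": 0},
    {"x": -0.0071, "y": 0.0045, "z": 0, "roll": 0},
    {"x": -0.0064, "y": 0.0054, "z": 0, "roll": 0},
  ],
)

```text
time: 7.3
tcp_pos: [0.576, -0.2046, 0.1833]
orientation: [179.8, 1.0, -179.9]
contact_force: [-6.7, 4.0, 1.6]
gripper_width: 0.0219
```

```bash
python3 look.py 6
```

```text
side handle_mid 0.58 [ 0.58  -0.205  0.187]
side wheel_hub 0.8 [ 0.536 -0.164  0.151]
top handle_mid 0.88 [ 0.58  -0.209  0.192]
top wheel_hub 0.77 [ 0.54  -0.163  0.149]
[ 0.57626298 -0.20417081  0.18338093] 7.5 0.02225881119165083 [-2.10316024  3.92230491 -2.21341182] [ 179.78585987    1.08697691 -179.85163892]
```

View pics/side6.png

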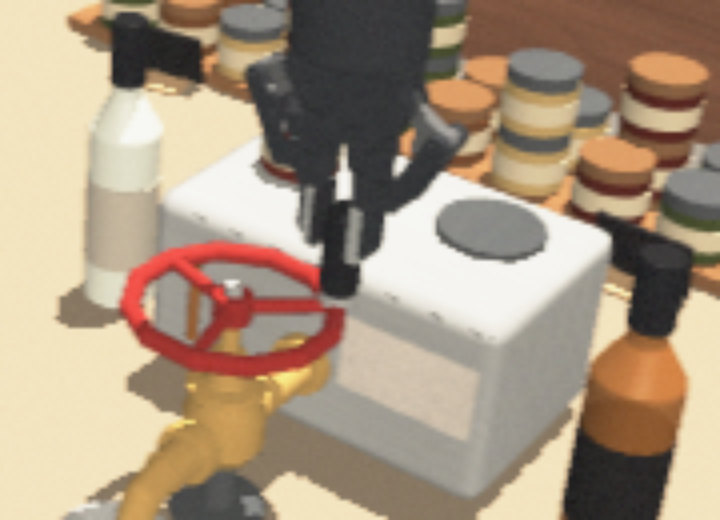

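```bash
python3 plan.py -43.7 10 12
```

```text
{"x": -0.0065, "y": 0.0082, "z": 0, "roll": 0}, {"x": -0.0050, "y": 0.0092, "z": 0, "roll": 0}, {"x": -0.0034, "y": 0.0099, "z": 0, "roll": 0}, {"x": -0.0016, "y": 0.0103, "z": 0, "roll": 0}, {"x": 0.0002, "y": 0.0105, "z": 0, "roll": 0}, {"x": 0.0020, "y": 0.0103, "z": 0, "roll": 0}, {"x": 0.0038, "y": 0.0097, "z": 0, "roll": 0}, {"x": 0.0054, "y": 0.0089, "z": 0, "roll": 0}, {"x": 0.0069, "y": 0.0079, "z": 0, "roll": 0}, {"x": 0.0082, "y": 0.0065, "z": 0, "roll": 0}, {"x": 0.0092, "y": 0.0050, "z": 0, "roll": 0}, {"x": 0.0099, "y": 0.0034, "z": 0, "roll": 0},
```

send_rows(
  series=[
    {"x": -0.0065, "y": 0.0082, "z": 0, "roll": 0},
    {"x": -0.005, "y": 0.0092, "z": 0, "roll": 0},
    {"x": -0.0034, "y": 0.0099, "z": 0, "roll": 0},
    {"x": -0.0016, "y": 0.0103, "z": 0, "roll": 0},
    {"x": 0.0002, "y": 0.0105, "z": 0, "roll": 0},
    {"x": 0.002, "y": 0.0103, "z": 0, "roll": 0},
    {"x": 0.0038, "y": 0.0097, "z": 0, "roll": 0},
    {"x": 0.0054, "y": 0.0089, "z": 0, "roll": 0},
  ],
)

```text
time: 8.4
tcp_pos: [0.5791, -0.1258, 0.1834]
orientation: [-179.6, 0.3, 180.0]
contact_force: [-10.3, -11.3, 0.9]
gripper_width: 0.0221
```

```bash
python3 plan.py 40.3 10 12
```

```text
{"x": 0.0074, "y": 0.0074, "z": 0, "roll": 0}, {"x": 0.0086, "y": 0.0060, "z": 0, "roll": 0}, {"x": 0.0095, "y": 0.0044, "z": 0, "roll": 0}, {"x": 0.0101, "y": 0.0027, "z": 0, "roll": 0}, {"x": 0.0104, "y": 0.0009, "z": 0, "roll": 0}, {"x": 0.0104, "y": -0.0010, "z": 0, "roll": 0}, {"x": 0.0101, "y": -0.0028, "z": 0, "roll": 0}, {"x": 0.0095, "y": -0.0045, "z": 0, "roll": 0}, {"x": 0.0085, "y": -0.0060, "z": 0, "roll": 0}, {"x": 0.0074, "y": -0.0074, "z": 0, "roll": 0}, {"x": 0.0060, "y": -0.0086, "z": 0, "roll": 0}, {"x": 0.0044, "y": -0.0095, "z": 0, "roll": 0},
```

send_rows(
  series=[
    {"x": 0.0084, "y": 0.0064, "z": 0, "roll": 0},
    {"x": 0.0086, "y": 0.0055, "z": 0, "roll": 0},
    {"x": 0.0095, "y": 0.0041, "z": 0, "roll": 0},
    {"x": 0.0101, "y": 0.0022, "z": 0, "roll": 0},
    {"x": 0.0104, "y": 0.0004, "z": 0, "roll": 0},
    {"x": 0.0104, "y": -0.0014, "z": 0, "roll": 0},
    {"x": 0.0101, "y": -0.0032, "z": 0, "roll": 0},
    {"x": 0.0093, "y": -0.0049, "z": 0, "roll": 0},
    {"x": 0.0083, "y": -0.0064, "z": 0, "roll": 0},
  ],
)

```text
time: 9.3
tcp_pos: [0.4919, -0.1186, 0.1834]
orientation: [-179.9, 0.8, -179.8]
contact_force: [2.9, 0.6, -1.3]
gripper_width: 0.0219
```

```bash
cat > fit.py <<'E'
import numpy as np,sys
from scipy.optimize import least_squares
P=np.array([[.5386,-.2235],[.5762,-.2043],[.5791,-.1258],[.4919,-.1186]]+eval(sys.argv[1]))
r=least_squares(lambda v:np.hypot(*(P-v).T)-.06,[.534,-.164])
print(r.x.round(4),(r.fun*1e3).round(2)); d=P-r.x; print(np.degrees(np.arctan2(d[:,1],d[:,0])).round(1))
E
python3 fit.py '[]'; python3 plan.py 133 10 12
```

```text
[ 0.5322 -0.1635] [0.34 0.03 0.2  0.31]
[-83.9 -42.8  38.8 131.9]
{"x": 0.0070, "y": -0.0078, "z": 0, "roll": 0}, {"x": 0.0055, "y": -0.0089, "z": 0, "roll": 0}, {"x": 0.0039, "y": -0.0097, "z": 0, "roll": 0}, {"x": 0.0022, "y": -0.0102, "z": 0, "roll": 0}, {"x": 0.0004, "y": -0.0105, "z": 0, "roll": 0}, {"x": -0.0015, "y": -0.0104, "z": 0, "roll": 0}, {"x": -0.0032, "y": -0.0099, "z": 0, "roll": 0}, {"x": -0.0049, "y": -0.0092, "z": 0, "roll": 0}, {"x": -0.0064, "y": -0.0082, "z": 0, "roll": 0}, {"x": -0.0078, "y": -0.0070, "z": 0, "roll": 0}, {"x": -0.0089, "y": -0.0055, "z": 0, "roll": 0}, {"x": -0.0097, "y": -0.0039, "z": 0, "roll": 0},
```

send_rows(
  series=[
    {"x": 0.007, "y": -0.0078, "z": 0, "roll": 0},
    {"x": 0.0055, "y": -0.0089, "z": 0, "roll": 0},
    {"x": 0.0039, "y": -0.0097, "z": 0, "roll": 0},
    {"x": 0.0022, "y": -0.0102, "z": 0, "roll": 0},
    {"x": 0.0004, "y": -0.0105, "z": 0, "roll": 0},
    {"x": -0.0015, "y": -0.0104, "z": 0, "roll": 0},
    {"x": -0.0034, "y": -0.0099, "z": 0, "roll": 0},
    {"x": -0.0051, "y": -0.0092, "z": 0, "roll": 0},
    {"x": -0.0066, "y": -0.0082, "z": 0, "roll": 0},
  ],
)

```text
time: 10.2
tcp_pos: [0.4925, -0.2097, 0.1833]
orientation: [179.6, 1.5, -179.8]
contact_force: [13.0, 18.5, -2.6]
gripper_width: 0.0219
```

```bash
python3 plan.py 231 10 4;  python3 plan.py 271 3 12
```

```text
{"x": -0.0087, "y": -0.0058, "z": 0, "roll": 0}, {"x": -0.0096, "y": -0.0043, "z": 0, "roll": 0}, {"x": -0.0101, "y": -0.0025, "z": 0, "roll": 0}, {"x": -0.0104, "y": -0.0007, "z": 0, "roll": 0}, 
{"x": -0.0031, "y": 0.0001, "z": 0, "roll": 0}, {"x": -0.0031, "y": 0.0003, "z": 0, "roll": 0}, {"x": -0.0031, "y": 0.0005, "z": 0, "roll": 0}, {"x": -0.0031, "y": 0.0006, "z": 0, "roll": 0}, {"x": -0.0030, "y": 0.0008, "z": 0, "roll": 0}, {"x": -0.0030, "y": 0.0009, "z": 0, "roll": 0}, {"x": -0.0029, "y": 0.0011, "z": 0, "roll": 0}, {"x": -0.0029, "y": 0.0013, "z": 0, "roll": 0}, {"x": -0.0028, "y": 0.0014, "z": 0, "roll": 0}, {"x": -0.0027, "y": 0.0015, "z": 0, "roll": 0}, {"x": -0.0026, "y": 0.0017, "z": 0, "roll": 0}, {"x": -0.0026, "y": 0.0018, "z": 0, "roll": 0},
```

send_rows(
  series=[
    {"x": -0.0092, "y": -0.0048, "z": 0, "roll": 0},
    {"x": -0.0098, "y": -0.0038, "z": 0, "roll": 0},
    {"x": -0.0101, "y": -0.0022, "z": 0, "roll": 0},
    {"x": -0.007, "y": -0.0003, "z": 0, "roll": 0},
  ],
)

```text
time: 10.6
tcp_pos: [0.529, -0.2235, 0.1833]
orientation: [179.5, 1.3, -179.9]
contact_force: [-2.7, 3.2, 0.8]
gripper_width: 0.0222
```

send_rows(
  series=[
    {"x": -0.0035, "y": 0.0, "z": 0, "roll": 0},
    {"x": -0.0035, "y": 0.0002, "z": 0, "roll": 0},
    {"x": -0.0035, "y": 0.0004, "z": 0, "roll": 0},
    {"x": -0.0035, "y": 0.0006, "z": 0, "roll": 0},
    {"x": -0.0034, "y": 0.0008, "z": 0, "roll": 0},
    {"x": -0.0034, "y": 0.001, "z": 0, "roll": 0},
    {"x": -0.0033, "y": 0.0012, "z": 0, "roll": 0},
    {"x": -0.0032, "y": 0.0014, "z": 0, "roll": 0},
    {"x": -0.0031, "y": 0.0016, "z": 0, "roll": 0},
  ],
)

```text
time: 11.5
tcp_pos: [0.561, -0.216, 0.1834]
orientation: [179.6, 1.1, -179.9]
contact_force: [-2.7, 0.3, -2.8]
gripper_width: 0.0221
```

```bash
python3 plan.py 299 3.5 12;python3 plan.py 341 3.5 12
```

```text
{"x": -0.0031, "y": 0.0019, "z": 0, "roll": 0}, {"x": -0.0030, "y": 0.0021, "z": 0, "roll": 0}, {"x": -0.0029, "y": 0.0022, "z": 0, "roll": 0}, {"x": -0.0028, "y": 0.0024, "z": 0, "roll": 0}, {"x": -0.0026, "y": 0.0026, "z": 0, "roll": 0}, {"x": -0.0024, "y": 0.0027, "z": 0, "roll": 0}, {"x": -0.0023, "y": 0.0029, "z": 0, "roll": 0}, {"x": -0.0021, "y": 0.0030, "z": 0, "roll": 0}, {"x": -0.0019, "y": 0.0031, "z": 0, "roll": 0}, {"x": -0.0017, "y": 0.0032, "z": 0, "roll": 0}, {"x": -0.0015, "y": 0.0033, "z": 0, "roll": 0}, {"x": -0.0013, "y": 0.0034, "z": 0, "roll": 0}, 
{"x": -0.0011, "y": 0.0035, "z": 0, "roll": 0}, {"x": -0.0009, "y": 0.0036, "z": 0, "roll": 0}, {"x": -0.0007, "y": 0.0036, "z": 0, "roll": 0}, {"x": -0.0004, "y": 0.0036, "z": 0, "roll": 0}, {"x": -0.0002, "y": 0.0037, "z": 0, "roll": 0}, {"x": 0.0000, "y": 0.0037, "z": 0, "roll": 0}, {"x": 0.0002, "y": 0.0037, "z": 0, "roll": 0}, {"x": 0.0005, "y": 0.0036, "z": 0, "roll": 0}, {"x": 0.0007, "y": 0.0036, "z": 0, "roll": 0}, {"x": 0.0009, "y": 0.0036, "z": 0, "roll": 0}, {"x": 0.0011, "y": 0.0035, "z": 0, "roll": 0}, {"x": 0.0013, "y": 0.0034, "z": 0, "roll": 0},
```

send_rows(
  series=[
    {"x": -0.0031, "y": 0.0019, "z": 0, "roll": 0},
    {"x": -0.003, "y": 0.0021, "z": 0, "roll": 0},
    {"x": -0.0029, "y": 0.0022, "z": 0, "roll": 0},
    {"x": -0.0028, "y": 0.0024, "z": 0, "roll": 0},
    {"x": -0.0026, "y": 0.0026, "z": 0, "roll": 0},
    {"x": -0.0024, "y": 0.0027, "z": 0, "roll": 0},
    {"x": -0.0023, "y": 0.0029, "z": 0, "roll": 0},
    {"x": -0.0021, "y": 0.003, "z": 0, "roll": 0},
    {"x": -0.0019, "y": 0.0031, "z": 0, "roll": 0},
    {"x": -0.0017, "y": 0.0032, "z": 0, "roll": 0},
    {"x": -0.0015, "y": 0.0033, "z": 0, "roll": 0},
    {"x": -0.0013, "y": 0.0034, "z": 0, "roll": 0},
  ],
)

```text
time: 12.7
tcp_pos: [0.5897, -0.1801, 0.1834]
orientation: [179.6, 0.9, -179.9]
contact_force: [-5.4, -1.6, -3.0]
gripper_width: 0.022
```

send_rows(
  series=[
    {"x": -0.0008, "y": 0.0036, "z": 0, "roll": 0},
    {"x": -0.0006, "y": 0.0036, "z": 0, "roll": 0},
    {"x": -0.0003, "y": 0.0036, "z": 0, "roll": 0},
    {"x": -0.0001, "y": 0.0037, "z": 0, "roll": 0},
    {"x": 0.0001, "y": 0.0037, "z": 0, "roll": 0},
    {"x": 0.0003, "y": 0.0037, "z": 0, "roll": 0},
    {"x": 0.0006, "y": 0.0036, "z": 0, "roll": 0},
    {"x": 0.0008, "y": 0.0036, "z": 0, "roll": 0},
    {"x": 0.001, "y": 0.0036, "z": 0, "roll": 0},
    {"x": 0.0012, "y": 0.0035, "z": 0, "roll": 0},
    {"x": 0.0014, "y": 0.0034, "z": 0, "roll": 0},
    {"x": 0.0016, "y": 0.0033, "z": 0, "roll": 0},
  ],
)

```text
time: 13.9
tcp_pos: [0.5846, -0.1345, 0.1835]
orientation: [179.7, 1.0, -179.9]
contact_force: [-2.4, -4.0, -5.7]
gripper_width: 0.0219
```

```bash
python3 plan.py 27 3.5 12;python3 plan.py 69 3.5 12
```

```text
{"x": 0.0018, "y": 0.0032, "z": 0, "roll": 0}, {"x": 0.0020, "y": 0.0031, "z": 0, "roll": 0}, {"x": 0.0021, "y": 0.0030, "z": 0, "roll": 0}, {"x": 0.0023, "y": 0.0028, "z": 0, "roll": 0}, {"x": 0.0025, "y": 0.0027, "z": 0, "roll": 0}, {"x": 0.0026, "y": 0.0025, "z": 0, "roll": 0}, {"x": 0.0028, "y": 0.0024, "z": 0, "roll": 0}, {"x": 0.0029, "y": 0.0022, "z": 0, "roll": 0}, {"x": 0.0031, "y": 0.0020, "z": 0, "roll": 0}, {"x": 0.0032, "y": 0.0018, "z": 0, "roll": 0}, {"x": 0.0033, "y": 0.0016, "z": 0, "roll": 0}, {"x": 0.0034, "y": 0.0014, "z": 0, "roll": 0}, 
{"x": 0.0035, "y": 0.0012, "z": 0, "roll": 0}, {"x": 0.0035, "y": 0.0010, "z": 0, "roll": 0}, {"x": 0.0036, "y": 0.0008, "z": 0, "roll": 0}, {"x": 0.0036, "y": 0.0006, "z": 0, "roll": 0}, {"x": 0.0036, "y": 0.0003, "z": 0, "roll": 0}, {"x": 0.0037, "y": 0.0001, "z": 0, "roll": 0}, {"x": 0.0037, "y": -0.0001, "z": 0, "roll": 0}, {"x": 0.0036, "y": -0.0003, "z": 0, "roll": 0}, {"x": 0.0036, "y": -0.0006, "z": 0, "roll": 0}, {"x": 0.0036, "y": -0.0008, "z": 0, "roll": 0}, {"x": 0.0035, "y": -0.0010, "z": 0, "roll": 0}, {"x": 0.0035, "y": -0.0012, "z": 0, "roll": 0},
```

send_rows(
  series=[
    {"x": 0.0019, "y": 0.0031, "z": 0, "roll": 0},
    {"x": 0.0021, "y": 0.003, "z": 0, "roll": 0},
    {"x": 0.0022, "y": 0.0029, "z": 0, "roll": 0},
    {"x": 0.0024, "y": 0.0027, "z": 0, "roll": 0},
    {"x": 0.0026, "y": 0.0026, "z": 0, "roll": 0},
    {"x": 0.0027, "y": 0.0024, "z": 0, "roll": 0},
    {"x": 0.0029, "y": 0.0023, "z": 0, "roll": 0},
    {"x": 0.003, "y": 0.0021, "z": 0, "roll": 0},
    {"x": 0.0031, "y": 0.0018, "z": 0, "roll": 0},
    {"x": 0.0032, "y": 0.0016, "z": 0, "roll": 0},
    {"x": 0.0033, "y": 0.0014, "z": 0, "roll": 0},
    {"x": 0.0034, "y": 0.0012, "z": 0, "roll": 0},
  ],
)

```text
time: 15.1
tcp_pos: [0.5509, -0.1064, 0.1835]
orientation: [179.9, 1.2, 180.0]
contact_force: [0.8, -5.2, -7.8]
gripper_width: 0.0221
```

send_rows(
  series=[
    {"x": 0.0035, "y": 0.001, "z": 0, "roll": 0},
    {"x": 0.0035, "y": 0.0008, "z": 0, "roll": 0},
    {"x": 0.0036, "y": 0.0006, "z": 0, "roll": 0},
    {"x": 0.0036, "y": 0.0004, "z": 0, "roll": 0},
    {"x": 0.0036, "y": 0.0001, "z": 0, "roll": 0},
    {"x": 0.0037, "y": -0.0001, "z": 0, "roll": 0},
    {"x": 0.0037, "y": -0.0003, "z": 0, "roll": 0},
    {"x": 0.0036, "y": -0.0005, "z": 0, "roll": 0},
    {"x": 0.0036, "y": -0.0008, "z": 0, "roll": 0},
    {"x": 0.0036, "y": -0.001, "z": 0, "roll": 0},
    {"x": 0.0035, "y": -0.0012, "z": 0, "roll": 0},
    {"x": 0.0034, "y": -0.0014, "z": 0, "roll": 0},
  ],
)

```text
time: 16.3
tcp_pos: [0.5085, -0.1082, 0.1834]
orientation: [179.9, 1.7, -179.9]
contact_force: [2.8, -2.1, -6.7]
gripper_width: 0.022
```

```bash
python3 plan.py 115 3.5 12;python3 plan.py 158 3.5 12
```

```text
{"x": 0.0033, "y": -0.0016, "z": 0, "roll": 0}, {"x": 0.0032, "y": -0.0018, "z": 0, "roll": 0}, {"x": 0.0030, "y": -0.0020, "z": 0, "roll": 0}, {"x": 0.0029, "y": -0.0022, "z": 0, "roll": 0}, {"x": 0.0028, "y": -0.0024, "z": 0, "roll": 0}, {"x": 0.0026, "y": -0.0026, "z": 0, "roll": 0}, {"x": 0.0025, "y": -0.0027, "z": 0, "roll": 0}, {"x": 0.0023, "y": -0.0029, "z": 0, "roll": 0}, {"x": 0.0021, "y": -0.0030, "z": 0, "roll": 0}, {"x": 0.0019, "y": -0.0031, "z": 0, "roll": 0}, {"x": 0.0017, "y": -0.0032, "z": 0, "roll": 0}, {"x": 0.0015, "y": -0.0033, "z": 0, "roll": 0}, 
{"x": 0.0013, "y": -0.0034, "z": 0, "roll": 0}, {"x": 0.0011, "y": -0.0035, "z": 0, "roll": 0}, {"x": 0.0008, "y": -0.0036, "z": 0, "roll": 0}, {"x": 0.0006, "y": -0.0036, "z": 0, "roll": 0}, {"x": 0.0004, "y": -0.0036, "z": 0, "roll": 0}, {"x": 0.0002, "y": -0.0037, "z": 0, "roll": 0}, {"x": -0.0000, "y": -0.0037, "z": 0, "roll": 0}, {"x": -0.0003, "y": -0.0037, "z": 0, "roll": 0}, {"x": -0.0005, "y": -0.0036, "z": 0, "roll": 0}, {"x": -0.0007, "y": -0.0036, "z": 0, "roll": 0}, {"x": -0.0009, "y": -0.0035, "z": 0, "roll": 0}, {"x": -0.0011, "y": -0.0035, "z": 0, "roll": 0},
```

send_rows(
  series=[
    {"x": 0.0033, "y": -0.0016, "z": 0, "roll": 0},
    {"x": 0.0032, "y": -0.0018, "z": 0, "roll": 0},
    {"x": 0.003, "y": -0.002, "z": 0, "roll": 0},
    {"x": 0.0029, "y": -0.0022, "z": 0, "roll": 0},
    {"x": 0.0028, "y": -0.0024, "z": 0, "roll": 0},
    {"x": 0.0026, "y": -0.0026, "z": 0, "roll": 0},
    {"x": 0.0025, "y": -0.0027, "z": 0, "roll": 0},
    {"x": 0.0023, "y": -0.0029, "z": 0, "roll": 0},
    {"x": 0.0021, "y": -0.003, "z": 0, "roll": 0},
    {"x": 0.0019, "y": -0.0031, "z": 0, "roll": 0},
    {"x": 0.0017, "y": -0.0032, "z": 0, "roll": 0},
    {"x": 0.0015, "y": -0.0033, "z": 0, "roll": 0},
  ],
)

```text
time: 17.5
tcp_pos: [0.4764, -0.1409, 0.1833]
orientation: [179.8, 1.8, -179.9]
contact_force: [2.2, 1.6, -1.3]
gripper_width: 0.022
```

send_rows(
  series=[
    {"x": 0.0013, "y": -0.0034, "z": 0, "roll": 0},
    {"x": 0.0011, "y": -0.0035, "z": 0, "roll": 0},
    {"x": 0.0008, "y": -0.0036, "z": 0, "roll": 0},
    {"x": 0.0006, "y": -0.0036, "z": 0, "roll": 0},
    {"x": 0.0004, "y": -0.0036, "z": 0, "roll": 0},
    {"x": 0.0002, "y": -0.0037, "z": 0, "roll": 0},
    {"x": 0, "y": -0.0037, "z": 0, "roll": 0},
    {"x": -0.0003, "y": -0.0037, "z": 0, "roll": 0},
    {"x": -0.0005, "y": -0.0036, "z": 0, "roll": 0},
    {"x": -0.0007, "y": -0.0036, "z": 0, "roll": 0},
    {"x": -0.0009, "y": -0.0035, "z": 0, "roll": 0},
    {"x": -0.0011, "y": -0.0035, "z": 0, "roll": 0},
  ],
)

```text
time: 18.7
tcp_pos: [0.476, -0.1856, 0.1831]
orientation: [179.5, 2.0, -179.8]
contact_force: [-3.1, 25.8, 10.6]
gripper_width: 0.022
```

```bash
python3 plan.py 200 3.5 12;python3 plan.py 243 3.5 12
```

```text
{"x": -0.0014, "y": -0.0034, "z": 0, "roll": 0}, {"x": -0.0016, "y": -0.0033, "z": 0, "roll": 0}, {"x": -0.0018, "y": -0.0032, "z": 0, "roll": 0}, {"x": -0.0020, "y": -0.0031, "z": 0, "roll": 0}, {"x": -0.0021, "y": -0.0030, "z": 0, "roll": 0}, {"x": -0.0023, "y": -0.0028, "z": 0, "roll": 0}, {"x": -0.0025, "y": -0.0027, "z": 0, "roll": 0}, {"x": -0.0026, "y": -0.0025, "z": 0, "roll": 0}, {"x": -0.0028, "y": -0.0024, "z": 0, "roll": 0}, {"x": -0.0029, "y": -0.0022, "z": 0, "roll": 0}, {"x": -0.0031, "y": -0.0020, "z": 0, "roll": 0}, {"x": -0.0032, "y": -0.0018, "z": 0, "roll": 0}, 
{"x": -0.0033, "y": -0.0016, "z": 0, "roll": 0}, {"x": -0.0034, "y": -0.0014, "z": 0, "roll": 0}, {"x": -0.0035, "y": -0.0011, "z": 0, "roll": 0}, {"x": -0.0035, "y": -0.0009, "z": 0, "roll": 0}, {"x": -0.0036, "y": -0.0007, "z": 0, "roll": 0}, {"x": -0.0036, "y": -0.0005, "z": 0, "roll": 0}, {"x": -0.0037, "y": -0.0003, "z": 0, "roll": 0}, {"x": -0.0037, "y": -0.0000, "z": 0, "roll": 0}, {"x": -0.0037, "y": 0.0002, "z": 0, "roll": 0}, {"x": -0.0036, "y": 0.0004, "z": 0, "roll": 0}, {"x": -0.0036, "y": 0.0006, "z": 0, "roll": 0}, {"x": -0.0036, "y": 0.0008, "z": 0, "roll": 0},
```

Force against the motion jumped to about 25 N at 201°, which looks like the stop. I'll confirm with a few gentle pushes.

send_rows(
  series=[
    {"x": -0.0007, "y": -0.0018, "z": 0, "roll": 0},
    {"x": -0.0007, "y": -0.0018, "z": 0, "roll": 0},
    {"x": -0.0007, "y": -0.0018, "z": 0, "roll": 0},
    {"x": -0.0007, "y": -0.0018, "z": 0, "roll": 0},
  ],
)

```text
time: 19.1
tcp_pos: [0.476, -0.1853, 0.1832]
orientation: [178.5, 1.8, -179.6]
contact_force: [-0.5, 16.0, 7.7]
gripper_width: 0.0217
```

```bash
python3 look.py 7;python3 fit.py '[[.561,-.216],[.5897,-.1801],[.5846,-.1345],[.5509,-.1064],[.5085,-.1082],[.4764,-.1409],[.476,-.1856]]'
```

```text
side handle_mid 0.93 [ 0.48  -0.187  0.186]
side wheel_hub 0.67 [ 0.539 -0.165  0.151]
top handle_mid 0.93 [ 0.481 -0.187  0.194]
top wheel_hub 0.77 [ 0.538 -0.164  0.152]
[ 0.4759747  -0.18529786  0.183146  ] 19.3 0.022533611930183304 [-1.02295479 15.85679739  7.96205636] [ 178.50643895    1.78446753 -179.61038999]
[ 0.532  -0.1635] [ 0.38  0.14  0.29  0.21 -0.02  0.01  0.02  0.12  0.08  0.04  0.24]
[ -83.8  -42.7   38.7  131.8  -61.1  -16.1   28.9   71.7  113.1  157.9
 -158.5]
```

View pics/side7.png

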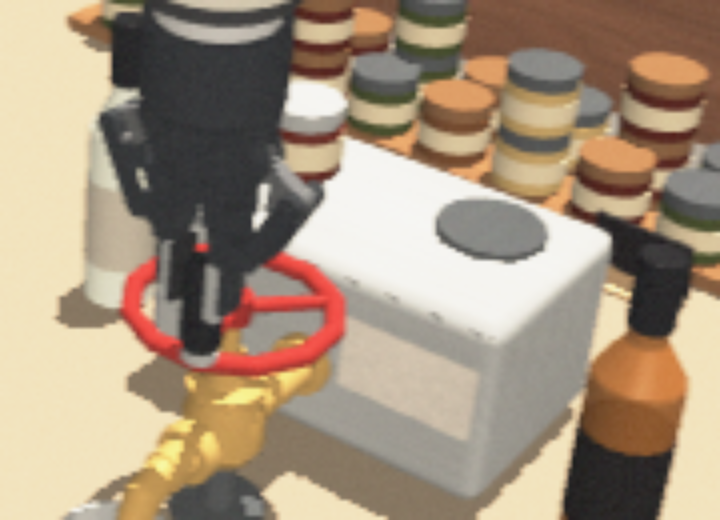

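Stop confirmed: four more pushes gave no movement, with 16 N against the motion, at handle angle 201.3°. Turned back a quarter turn, the handle should be at 111.3°, TCP about (0.510, -0.108).

```bash
python3 plan.py 201.3 -7.5 12
```

```text
{"x": 0.0024, "y": 0.0075, "z": 0, "roll": 0}, {"x": 0.0014, "y": 0.0077, "z": 0, "roll": 0}, {"x": 0.0003, "y": 0.0078, "z": 0, "roll": 0}, {"x": -0.0007, "y": 0.0078, "z": 0, "roll": 0}, {"x": -0.0017, "y": 0.0077, "z": 0, "roll": 0}, {"x": -0.0027, "y": 0.0074, "z": 0, "roll": 0}, {"x": -0.0036, "y": 0.0070, "z": 0, "roll": 0}, {"x": -0.0045, "y": 0.0064, "z": 0, "roll": 0}, {"x": -0.0053, "y": 0.0058, "z": 0, "roll": 0}, {"x": -0.0060, "y": 0.0051, "z": 0, "roll": 0}, {"x": -0.0066, "y": 0.0042, "z": 0, "roll": 0}, {"x": -0.0071, "y": 0.0033, "z": 0, "roll": 0},
```

send_rows(
  series=[
    {"x": 0.0024, "y": 0.0075, "z": 0, "roll": 0},
    {"x": 0.0014, "y": 0.0077, "z": 0, "roll": 0},
    {"x": 0.0002, "y": 0.0078, "z": 0, "roll": 0},
    {"x": -0.0008, "y": 0.0078, "z": 0, "roll": 0},
    {"x": -0.0018, "y": 0.0076, "z": 0, "roll": 0},
    {"x": -0.0028, "y": 0.0073, "z": 0, "roll": 0},
    {"x": -0.0037, "y": 0.0069, "z": 0, "roll": 0},
    {"x": -0.0046, "y": 0.0063, "z": 0, "roll": 0},
    {"x": -0.0054, "y": 0.0057, "z": 0, "roll": 0},
    {"x": -0.006, "y": 0.005, "z": 0, "roll": 0},
    {"x": -0.002, "y": 0.001, "z": 0, "roll": 0},
  ],
)

```text
time: 20.5
tcp_pos: [0.4991, -0.1132, 0.1834]
orientation: [179.0, 1.4, -179.7]
contact_force: [0.2, -4.3, -2.2]
gripper_width: 0.0222
```

send_rows(
  series=[
    {"x": -0.0035, "y": 0.0021, "z": 0, "roll": 0},
    {"x": -0.0037, "y": 0.0018, "z": 0, "roll": 0},
    {"x": -0.0035, "y": 0.0014, "z": 0, "roll": 0},
    {"x": 0, "y": 0, "z": 0, "roll": 0},
  ],
)

```text
time: 20.9
tcp_pos: [0.5102, -0.1074, 0.1835]
orientation: [179.2, 1.3, -179.7]
contact_force: [1.7, -5.1, -4.8]
gripper_width: 0.0222
```

send_rows(
  series=[
    {"x": 0, "y": 0, "z": 0, "roll": 0},
    {"x": 0, "y": 0, "z": 0, "roll": 0},
    {"x": 0, "y": 0, "z": 0, "roll": 0},
    {"x": 0, "y": 0, "z": 0, "roll": 0},
    {"x": 0, "y": 0, "z": 0, "roll": 0},
    {"x": 0, "y": 0, "z": 0, "roll": 0},
  ],
  jaw=0,
)

```text
time: 21.5
tcp_pos: [0.5102, -0.1051, 0.1842]
orientation: [179.0, 1.3, -179.7]
contact_force: [0.4, 0.5, -0.1]
gripper_width: 0.0854
```

```bash
python3 look.py 8
```

```text
side handle_mid 0.82 [ 0.518 -0.108  0.185]
side wheel_hub 0.61 [ 0.537 -0.164  0.15 ]
[ 0.51022192 -0.10518721  0.18410271] 21.7 0.08539100912442112 [0.5233002  0.29747661 0.41529304] [ 179.00988815    1.27166102 -179.68379586]
```

View pics/side8.png

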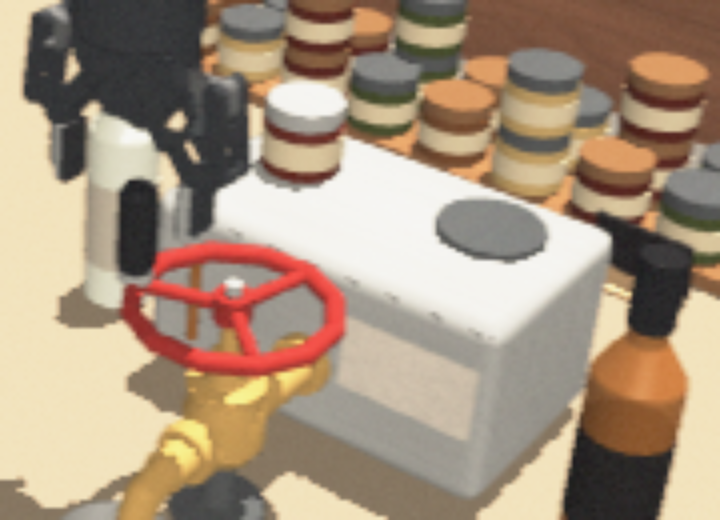

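The picture shows the handle free at crop (138,228), between the open fingers with a gap on both sides. Now straight up and away.

send_rows(
  series=[
    {"x": 0, "y": 0, "z": -0.02, "roll": 0},
    {"x": 0, "y": 0, "z": -0.035, "roll": 0},
    {"x": 0, "y": 0, "z": -0.04, "roll": 0},
    {"x": 0, "y": 0, "z": -0.04, "roll": 0},
    {"x": 0.01, "y": 0.03, "z": 0, "roll": 0},
    {"x": 0.015, "y": 0.035, "z": 0, "roll": 0},
    {"x": 0.015, "y": 0.035, "z": 0, "roll": 0},
    {"x": 0.015, "y": 0.035, "z": 0, "roll": 0},
    {"x": 0.015, "y": 0.035, "z": 0, "roll": 0},
    {"x": 0.015, "y": 0.035, "z": 0, "roll": 0},
    {"x": 0.015, "y": 0.035, "z": 0, "roll": 0},
    {"x": 0, "y": 0, "z": 0, "roll": 0},
  ],
)

```text
time: 23.0
tcp_pos: [0.4021, 0.1391, 0.3267]
orientation: [178.9, 1.3, -179.9]
contact_force: [1.3, 0.1, 0.0]
gripper_width: 0.0857
```

send_rows(
  series=[
    {"x": 0.015, "y": 0.035, "z": 0, "roll": 0},
    {"x": 0.015, "y": 0.035, "z": 0, "roll": 0},
    {"x": 0.015, "y": 0.035, "z": 0, "roll": 0},
    {"x": 0.015, "y": 0.035, "z": 0, "roll": 0},
    {"x": 0.01, "y": 0.03, "z": 0, "roll": 0},
    {"x": 0, "y": 0, "z": 0, "roll": 0},
  ],
)

```text
time: 23.6
tcp_pos: [0.3303, 0.3141, 0.3281]
orientation: [178.9, 1.4, 180.0]
contact_force: [-0.2, -0.4, 0.6]
gripper_width: 0.0852
```

```bash
python3 - <<'E'
from h import *
for c in ['side','top']:
    f=cams.grab_frame(c); cv2.imwrite(f'pics/{c}9.png',f['color'])
    g=f['color'].max(2)<60
    D=cv2.GaussianBlur(g.astype(np.float32),(0,0),1.5); t=np.linspace(0,6.28,8); best=[]
    for a in np.arange(80,140,1.):
        h=np.array([.5376+.06*np.cos(np.radians(a)),-.165+.06*np.sin(np.radians(a))])
        P=np.array([[h[0]+rr*np.cos(u),h[1]+rr*np.sin(u),zz] for rr in(0,.008) for u in t for zz in np.linspace(.165,.212,8)])
        q=proj(f,P).astype(np.float32)
        best.append((cv2.remap(D,q[None,:,0],q[None,:,1],cv2.INTER_LINEAR).mean().round(3),a))
    print(c,[b[1] for b in sorted(best)[-5:]],max(best)[0])
    for t in ['handle_mid','wheel_hub','tank_jar','oil_bottle','white_bottle','cup','gold_jar','green_jar','blue_tin']:
        for d in cams.mark_of(c,t)[:1]: print(t,round(d['confidence'],2),toW(f,d['position']).round(3))
s=arm.get_state();print(s['time'],s['tcp_pos'])
E
```

```text
side [np.float64(120.0), np.float64(119.0), np.float64(116.0), np.float64(118.0), np.float64(117.0)] 0.899
handle_mid 0.95 [ 0.514 -0.109  0.187]
wheel_hub 0.86 [ 0.534 -0.161  0.15 ]
tank_jar 0.8 [ 0.72 -0.08  0.14]
oil_bottle 0.9 [ 0.674 -0.348 -0.006]
white_bottle 0.87 [0.683 0.045 0.002]
cup 0.77 [ 0.433 -0.17  -0.003]
gold_jar 0.62 [ 0.445 -0.316 -0.002]
green_jar 0.77 [ 0.417 -0.032 -0.001]
blue_tin 0.9 [ 0.56  -0.393  0.002]
top [np.float64(117.0), np.float64(113.0), np.float64(116.0), np.float64(114.0), np.float64(115.0)] 0.842
handle_mid 0.68 [ 0.515 -0.11   0.19 ]
wheel_hub 0.8 [ 0.539 -0.166  0.15 ]
tank_jar 0.8 [ 0.716 -0.079  0.14 ]
oil_bottle 0.7 [ 0.67  -0.353 -0.001]
white_bottle 0.89 [ 0.678  0.046 -0.001]
cup 0.95 [ 0.436 -0.171  0.   ]
gold_jar 0.75 [ 0.442 -0.318  0.002]
green_jar 0.56 [ 0.415 -0.037  0.   ]
blue_tin 0.93 [ 0.556 -0.389  0.005]
24.6 [0.33112694 0.31183571 0.32837143]
```

View pics/top9.png

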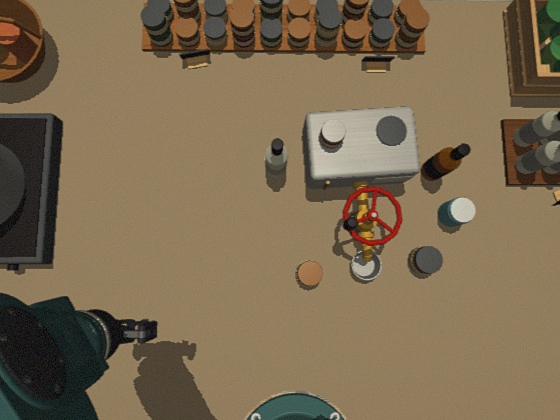

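The top view shows the handle at (351,223), the arm clear at lower left, and every bystander in place. As a cross-check on the quarter turn, I'll use the spokes, comparing the stop picture with the final one.

```bash
python3 - <<'E'
from h import *
for c,files in (('top',['top0','top7','top9']),('side',['side0','side7','side9'])):
    f=cams.grab_frame(c)
    for n in files:
        im=cv2.imread(f'pics/{n}.png')
        if n[-1]=='7':
            full=np.zeros((420,560,3),np.uint8); full[170:300,280:460]=cv2.resize(im,(180,130),interpolation=cv2.INTER_AREA); im=full
        g=dict(f); g['color']=im
        D=cv2.GaussianBlur(redmask(g).astype(np.float32),(0,0),1)
        sc=[]
        for a in np.arange(0,120,.5):
            v=[]
            for k in range(3):
                b=np.radians(a+120*k); r=np.linspace(.018,.05,20)
                q=proj(f,np.c_[.5376+r*np.cos(b),-.165+r*np.sin(b),0*r+.15]).astype(np.float32)
                v.append(cv2.remap(D,q[None,:,0],q[None,:,1],cv2.INTER_LINEAR).mean())
            sc.append((sum(v),a))
        sc.sort(); print(n,[s[1] for s in sc[-5:]],round(float(sc[-1][0]),2))
E
```

```text
top0 [np.float64(38.0), np.float64(36.0), np.float64(37.5), np.float64(36.5), np.float64(37.0)] 2.68
top7 [np.float64(82.0), np.float64(80.0), np.float64(81.5), np.float64(80.5), np.float64(81.0)] 2.59
top9 [np.float64(110.0), np.float64(112.0), np.float64(110.5), np.float64(111.5), np.float64(111.0)] 2.26
side0 [np.float64(38.5), np.float64(36.5), np.float64(38.0), np.float64(37.0), np.float64(37.5)] 2.08
side7 [np.float64(81.5), np.float64(83.5), np.float64(83.0), np.float64(82.0), np.float64(82.5)] 1.1
side9 [np.float64(109.5), np.float64(111.5), np.float64(110.0), np.float64(111.0), np.float64(110.5)] 2.56
```

The spokes stood at 81° (mod 120) at the stop and stand at 111° now, which is exactly −90°.

```bash
python3 -c "
from bench import arm
print(arm.hand_in())"
```

```text
the job is handed in; nothing more can be done
None
```

The valve is open with the handwheel a quarter turn back from the full-open stop. The gripper has let go, and I handed the job in at about 25 s.

- **Opening:** I pinched the crank handle and turned the wheel anticlockwise about 1.8 turns to the stop. The force against the motion rose from 2–5 N to about 25 N. Four more gentle pushes read 16 N and gave no movement. The stop was at a handle angle of 201.3°.
- **Quarter turn back:** I turned clockwise to 111.2°, then opened the jaws and backed the arm away clear of everything.
- **Checks on the turn back:** The arm position gives 90.1°, and the spokes in the top picture give 90°. The side picture gives about 92°, but the gripper partly hid the spokes there. A rougher fit to the handle itself put it 4–6° further anticlockwise; I trusted the spokes.
- **Bystanders:** The cup, bottles, jars and tin are within about 5 mm of where they were first measured, which is camera noise.
- **Gripping:** My first grip only caught the top of the handle, because the fingertips sat about 20 mm higher in the pictures than the stated tool geometry implies. I released, went lower and re-gripped before turning.

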